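# Set the background panel upright behind the seed jar

### The arm

A 6-joint arm with a two-finger parallel gripper is mounted at the origin on the work surface. World frame = base frame: x ahead of the robot, y to its left, z up, the work surface at z = 0. Lengths are in mm, angles in rad, forces in N, time in s.
With the tool pointing down it reaches from about 275 to 1000 mm from the base axis. Payload 8.4 kg.
Tool frame: the origin (TCP) lies at the very end of the fingers, on their centre line; the grasp point (between the pads) lies 19 mm behind it; z points along the fingers, y is the direction in which the jaws open and shut (so a half turn about z gives the same grasp; the last joint's range is limited). The gripper opens to 85 mm and grips with 20 to 120 N. Pads are 22 mm wide; open, the fingers measure 114 mm over their backs; the gripper's body (76 mm by 85 mm) begins 54 mm behind the grasp point. The pads swing forward as they close: fully open they stand 13 mm farther back than shut.
Start: joints at [-0.002, 0.353, 1.633, -0, 1.155, -0.002], TCP at [625.002, -0, 231.281] pointing down, gripper open.
Joint ranges: [-2.63, 2.63], [-0.92, 2.1], [0.06, 2.66], [-1.3, 4.44], [0, 2.69], [-3.02, 3.02]. Speed limits (rad/s): [2.22, 2.22, 2.79, 3.14, 3.14, 3.14].

### API

Orientations are given as [roll, pitch, yaw] about the fixed x, y, z axes, in that order (R = Rz(yaw) Ry(pitch) Rx(roll)).
In Python, from rig import r gives the robot as it stands.
- The arm moves only by the tool jog_arm, never from a script. Its argument "increments" is text: rows parted by semicolons, each of 7 numbers parted by spaces: the shift along the tool's x, y, z in cm, then the turn, a rotation vector about the tool's x, y, z in rad, then the opening, from -1 (shut) to 1 (fully open). A call has exactly 8 rows; each row shifts and turns the commanded pose from where the row before left it, along the tool's axes as they then stand; what a row does not reach is not made up. A row lasts 1/10 s, in which the tool goes at most 50 mm and 8.59 degrees, less where a joint would pass 70% of its speed; a pose out of reach is approached as far as the arm can. A call with a gripper value outside its range is refused whole. The fingers move at their own pace and stop on an object; "squeeze" is the grip in N (left out, the last holds). Time passes only in rows, so rows that do not move let the fingers close, or fill a call up. It gives the time, the measured TCP pose, the force and the opening at its end, in the units of the state.
- r.sense(): the state, without advancing time (a new reading comes with each control period).
- r.grab_frame(name): name is "scene" or "side" or "wrist"; returns the picture (400x640x3 uint8, red, green, blue); there is no depth.
- r.camera_info(name): a dict with "K" (3x3 intrinsics, pixels), "rvec" (rotation vector, rad) and "tvec" (3), from world to camera coordinates, as OpenCV has them. Camera axes: x right, y down, z forward; pixel columns grow to the right and rows downward; lengths in mm; the calibration is good to about 2 mm. A picture is of the moment at which its call begins: read the wrist's pose just before it. camera_info takes no time and is no camera call; for the wrist camera it gives the pose at the moment of the call.
- r.sign_off(): hands the job in, once; it reports no verdict.
The state is a dict: "clock": time; "qpos": joint angles; "qvel": joint speeds; "joint_efforts": joint torques, N m; "eef_pos": TCP position; "tcp_rot": TCP orientation; "contact_force": force on the tool from outside, world axes, zero at the start; "wrist_torque": the same for the moment, N m; "opening": opening from 0.0 (shut) to 1.0 (fully open).
Only numpy, scipy, OpenCV 4.12 (cv2) and the standard library are available. Lean on these libraries where they do the work, as an engineer would, in place of code of your own. Each camera call takes 0.05 s, during which the arm holds its last target.

### The job

Two alike viewing stands stand on the seed inspection bench, each with a stiff white background panel leaning back on its hinge. Fold the panel of the stand that carries the stoppered seed jar up until it stands upright, and let go. Do not shift or tip the jar, and leave the panel of the other stand, which carries a shallow dish, as it is.

Things in the scene. Friction and masses are not known exactly. Their poses are not given: they have to be found in the camera images.
- background (a joint): Lean (rad) of the white panel behind the jar: 0 upright, positive leaning back, away from the jar (starts 0.45 to 0.8; range -0.9 to 1.3, no stop at upright). A plate 140 mm wide along the hinge, 8 mm thick (4 mm either side of the hinge line); free edge 97 mm from the hinge line. Stiff hinge: stays where left, turns with about 0.25 N m (3 to 5 N near the free edge).
- background_hinge (a point): Middle of that panel's hinge line, 18 mm above the table. x: level, pointing back, away from the jar (the way the panel leans); y along the hinge; z up. At lean q the free edge's middle is 97*sin(q) mm along x and 97*cos(q) mm up. The grey base slab, 130 x 160 x 12 mm, fixed to the table, ends 10 mm behind the hinge. Stands are turned up to 0.35 rad.
- jar_centre (a point): Centre, half-way up, of the stoppered glass jar of pale yellow seeds that stands loose on the base slab of that stand, about 80 mm in front of its hinge line. 48 mm across, 86 mm tall; z axis along the jar, upward.
- other_background_edge (a point): Middle of the free edge of the white panel on the other stand: same make and size, but it carries a shallow clear dish 72 mm across instead of a jar. That panel leans back too and must be left as it is. The two stands change places between runs.

How it is judged:
By the outcome, as a careful person would: the job done as asked, in the order asked, and still so for the second after the job is handed in, with the robot touching nothing.
It also fails if it takes over 29 s, if anything falls off the work surface, if the arm or the gripper's body presses on something with over 40 N, if the wrist force passes 120 N, or if a joint passes its speed limit or range.

## Working session

There is one attempt and no reset: what is moved stays moved. The work goes in short steps, Python scripts to look and compute and a tool call to move; the robot and the scene stay as the last step left them, time stands still between calls to the robot, and variables do not carry over. Pictures are saved under pics/ and viewed, and the job is handed in when it is done.

Besides the shell and the picture viewer there is one more tool, called after "Request:" as name(argument=value, ...), one argument or row to a line, values as JSON. jog_arm: Moves the arm, as the interface text tells. Its arguments: {"type":"object","properties":{"increments":{"type":"string"},"squeeze":{"type":"number"}},"required":["increments"]}

```bash
mkdir -p pics; ls
python3 - <<'E'
from rig import r
import cv2
for n in ["scene","side"]:
    im=r.grab_frame(n); cv2.imwrite(f"pics/{n}0.png",im[:,:,::-1])
    c=r.camera_info(n); print(n,c)
print(r.sense())
E
```

```text
pics
scene {'K': array([[377.33056643,   0.        , 320.50421198],
       [  0.        , 377.33056643, 200.03811195],
       [  0.        ,   0.        ,   1.        ]]), 'rvec': array([ 0.74603619,  2.63720454, -1.05265794]), 'tvec': array([ 439.9426249 , -118.01144222,  910.66439605])}
side {'K': array([[391.1591644 ,   0.        , 313.42375447],
       [  0.        , 391.1591644 , 202.95030589],
       [  0.        ,   0.        ,   1.        ]]), 'rvec': array([ 2.27387025, -0.44530628,  0.21550574]), 'tvec': array([-464.97592299,  210.57041412,  616.01200848])}
{'clock': 0.1, 'qpos': array([-2.40690487e-03,  3.53613138e-01,  1.63403341e+00, -1.64173994e-06,
        1.15520345e+00, -2.43488276e-03]), 'qvel': array([-0.00032516, -0.00074388, -0.00223708, -0.00058469, -0.00162294,
        0.00054342]), 'joint_efforts': array([ 4.27485766e-04, -6.06356549e+01, -3.42817569e+01, -7.40920814e-05,
        3.91241178e-03, -4.99377973e-05]), 'eef_pos': array([ 6.24584916e+02, -3.82976581e-03,  2.30626642e+02]), 'tcp_rot': array([-3.14033531e+00, -1.56032966e-06,  1.57082497e+00]), 'contact_force': array([-0.07593728,  0.08351126,  0.44062292]), 'wrist_torque': array([-0.05181287, -0.02038675, -0.02429771]), 'opening': 0.9988621734935822}
```

View pics/scene0.png

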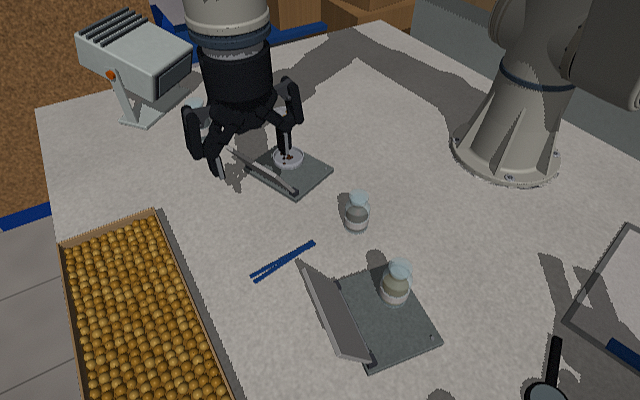

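View pics/side0.png

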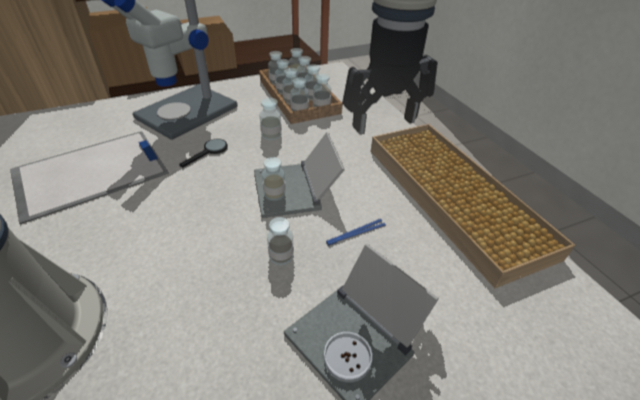

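Run:
```python
import cv2
a=cv2.imread("pics/scene0.png")[240:390,285:455]; cv2.imwrite("pics/sc_c.png",cv2.resize(a,None,fx=4,fy=4,interpolation=cv2.INTER_CUBIC)[:600])
a=cv2.imread("pics/side0.png")[125:225,240:360]; cv2.imwrite("pics/si_c.png",cv2.resize(a,None,fx=6,fy=6,interpolation=cv2.INTER_CUBIC))
```

```text
(no output)
```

View pics/sc_c.png

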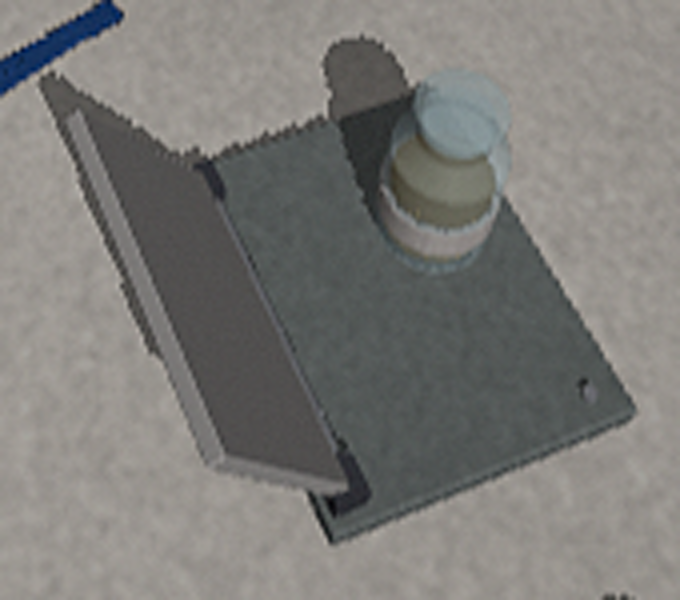

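View pics/si_c.png

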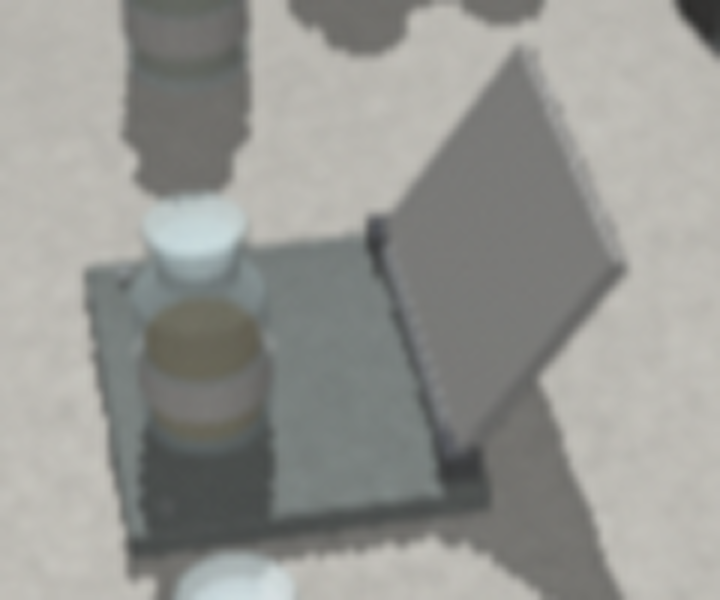

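```bash
cat > h.py <<'E'
import numpy as np, cv2
from scipy.optimize import least_squares
from scipy.spatial.transform import Rotation as R
def proj(c,P): return cv2.projectPoints(np.atleast_2d(P).astype(float),c["rvec"],c["tvec"],c["K"],None)[0][:,0]
def T(p,L): # stand local->world ; p=(hx,hy,yaw,..)
    return R.from_euler('z',p[2]).apply(np.atleast_2d(L))+[p[0],p[1],18]
def panel(q,h,t,y): # h along panel, t thickness offset (+ back)
    return [h*np.sin(q)+t*np.cos(q),y,h*np.cos(q)-t*np.sin(q)]
E
python3 - <<'E'
from rig import r
from h import *
cs,cd=r.camera_info("scene"),r.camera_info("side")
S=lambda u,v:(285+(u+.5)/4-.5,240+(v+.5)/4-.5); D=lambda u,v:(240+(u+.5)/6-.5,125+(v+.5)/6-.5)
obs=[(cs,S(222,458),('p',97,-4,70)),(cs,S(78,112),('p',97,-4,-70)),(cs,S(208,465),('p',97,4,70)),(cs,S(68,118),('p',97,4,-70)),
(cs,S(634,409),('s',-120,80)),(cs,S(330,531),('s',10,80)),
(cd,D(520,50),('p',97,-4,70)),(cd,D(612,265),('p',97,-4,-70)),(cd,D(625,268),('p',97,4,-70)),
(cd,D(86,270),('s',-120,80)),(cd,D(131,541),('s',-120,-80)),(cd,D(487,487),('s',10,-80))]
def res(p,full=False):
    o=[]
    for c,uv,k in obs:
        L=panel(p[3],*k[1:]) if k[0]=='p' else [k[1],k[2],-6]
        o.append(proj(c,T(p,L))[0]-uv)
    return np.array(o).ravel()
best=min((least_squares(res,[x0,y0,w,.6],loss='soft_l1') for x0 in(500,700) for y0 in(-300,300) for w in(-.3,.3)),key=lambda s:s.cost)
print(best.x,best.cost);print(res(best.x).reshape(-1,2).round(1))
p=best.x
# jar: stopper top etc. scene base ~ (440,265); fit centre from axis points
js=S(437,240),D(205,425)
from scipy.optimize import least_squares as ls
jobs=[(cs,S(462,90),86),(cd,D(195,215),86)]
f=lambda j:np.concatenate([proj(c,[j[0],j[1],12+h])[0]-uv for c,uv,h in jobs])
s=ls(f,[600,0]);print('jar',s.x,s.fun)
print('jar local',R.from_euler('z',-p[2]).apply([s.x[0]-p[0],s.x[1]-p[1],0]))
print(T(p,panel(p[3],97,0,0)),T(p,panel(p[3],97,0,70)),T(p,panel(p[3],97,0,-70)))
E
```

```text
[564.55927073 170.299766     6.0959034  -87.35840953] 8.754875743193994
[[ 0.7 -1.1]
 [ 0.1 -2.3]
 [-0.7  0.5]
 [-1.5 -0.7]
 [ 1.7 -0.2]
 [ 0.7  1. ]
 [ 0.1 -1.6]
 [ 0.6 -0.7]
 [ 1.4  0.2]
 [-0.5 -1.3]
 [-0.8 -0.5]
 [ 1.   0.4]]
jar [476.90723455 163.40360212] [-0.17891253  1.33319498 -0.49648301  2.3254599 ]
jar local [-84.83535778 -23.09542365   0.        ]
[[618.85732118 160.01014038  97.71728371]] [[631.89055239 228.78611645  97.71728371]] [[605.82408998  91.23416431  97.71728371]]
```

Run:
```python
from rig import r
from h import *
c=r.camera_info("scene"); Rm=cv2.Rodrigues(c["rvec"])[0]; C=-Rm.T@c["tvec"]
for u,v,z in [(158,212,40),(240,398,40),(62,242,40),(195,322,40),(315,243,5),(253,278,5),(236,152,98),(298,192,98)]:
    d=Rm.T@np.linalg.solve(c["K"],[u,v,1]); print((u,v),(C+d*(z-C[2])/d[2]).round())
```

```text
(158, 212) [ 761. -194.   40.]
(240, 398) [758. 191.  40.]
(62, 242) [ 925. -211.   40.]
(195, 322) [774.  58.  40.]
(315, 243) [531.   3.   5.]
(253, 278) [662.  11.   5.]
(236, 152) [ 584. -212.   98.]
(298, 192) [534. -50.  98.]
```

Request:
jog_arm(
  increments="1.85 0.75 0 0 0 0 -1;1.85 0.75 0 0 0 0 -1;1.85 0.75 0 0 0 0 -1;1.85 0.75 0 0 0 0 -1;1.85 0.75 0 0 0 0 -1;1.85 0.75 0 0 0 0 -1;1.85 0.75 0 0 0 0 -1;1.85 0.75 0 0 0 0 -1",
  squeeze=20,
)

```text
clock: 0.9
eef_pos: [685.6, 149.7, 231.2]
tcp_rot: [-3.142, 0.0, 1.571]
contact_force: [-0.1, 0.6, 0.4]
opening: 0.001
```

Request:
jog_arm(
  increments="0 0 0 0 0 -0.137 -1;0 0 0 0 0 -0.137 -1;0 0 0 0 0 -0.137 -1;0 0 0 0 0 -0.137 -1;0 0 0 0 0 -0.137 -1;0 0 0 0 0 -0.137 -1;0 0 0 0 0 -0.137 -1;0 0 0 0 0 -0.137 -1",
)

```text
clock: 1.7
eef_pos: [685.4, 148.7, 231.2]
tcp_rot: [-3.142, -0.0, 2.672]
contact_force: [-0.4, 0.6, 0.3]
opening: -0.001
```

Request:
jog_arm(
  increments="0 0 0 0 0 -0.141 -1;0 0 0 0 0 -0.141 -1;0 0 2.5 0 0 0 -1;0 0 2.5 0 0 0 -1;0 0 2.5 0 0 0 -1;0 0 2.5 0 0 0 -1;0 0 2.5 0 0 0 -1;0 0 2.4 0 0 0 -1",
)

```text
clock: 2.5
eef_pos: [685.3, 148.7, 81.1]
tcp_rot: [-3.142, -0.0, 2.949]
contact_force: [0.1, 0.4, -0.2]
opening: 0.002
```

Run:
```python
from rig import r
from h import *
s=r.sense(); print(s["eef_pos"],s["tcp_rot"])
d=R.from_euler('z',.187).apply(s["eef_pos"]-[564.6,170.3,18]); print('local',d)
im=r.grab_frame("side"); cv2.imwrite("pics/side1.png",cv2.resize(im[90:240,240:440,::-1],None,fx=4,fy=4,interpolation=cv2.INTER_CUBIC))
```

```text
[685.3263422  148.74563226  81.11128071] [-3.14158763e+00 -1.85651313e-05  2.94873061e+00]
local [122.62886288   1.26588284  63.11128071]
```

View pics/side1.png

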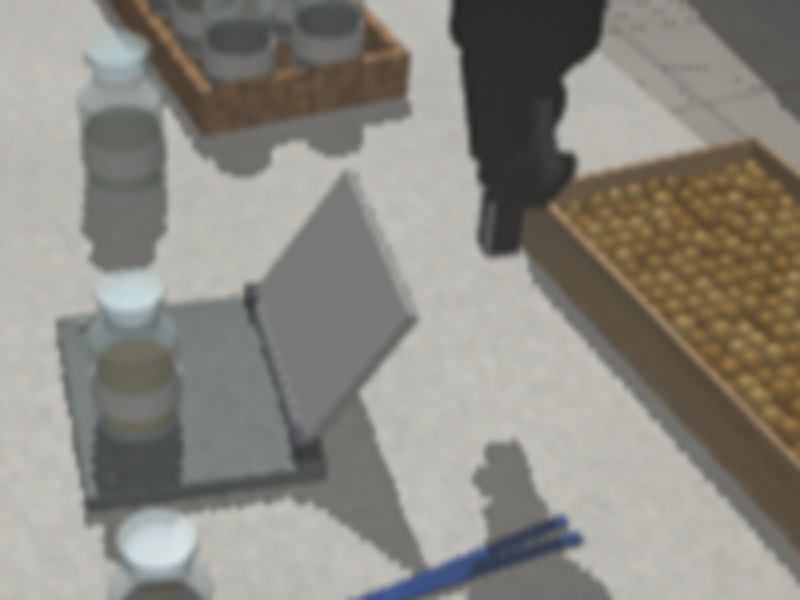

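Request:
jog_arm(
  increments="1.2 0 0 0 0 0 -1;1.2 0 0 0 0 0 -1;1 0 0 0 0 0 -1;0.6 0 0 0 0 0 -1;0.3 0 0 0 0 0 -1;0.1 0 0 0 0 0 -1;0 0 0 0 0 0 -1;0 0 0 0 0 0 -1",
)

```text
clock: 3.35
eef_pos: [642.2, 156.4, 82.4]
tcp_rot: [3.141, 0.0, 2.949]
contact_force: [-0.2, 0.1, -0.6]
opening: 0.001
```

Request:
jog_arm(
  increments="0.2 0 0 0 0 0 -1;0.2 0 0 0 0 0 -1;0.2 0 0 0 0 0 -1;0.2 0 0 0 0 0 -1;0 0 0 0 0 0 -1;0 0 0 0 0 0 -1;0 0 0 0 0 0 -1;0 0 0 0 0 0 -1",
)

```text
clock: 4.15
eef_pos: [634.0, 157.9, 82.3]
tcp_rot: [3.142, 0.0, 2.949]
contact_force: [0.6, 1.1, -0.5]
opening: 0.0
```

Request:
jog_arm(
  increments="0.15 0 0 0 0 0 -1;0.15 0 0 0 0 0 -1;0.1 0 0 0 0 0 -1;0 0 0 0 0 0 -1;0 0 0 0 0 0 -1;0 0 0 0 0 0 -1;0 0 0 0 0 0 -1;0 0 0 0 0 0 -1",
)

```text
clock: 4.95
eef_pos: [631.5, 158.6, 83.1]
tcp_rot: [3.141, 0.003, 2.949]
contact_force: [4.3, -2.2, 2.3]
opening: 0.001
```

Run:
```python
from rig import r
from h import *
s=r.sense(); print(s["eef_pos"],s["contact_force"])
d=R.from_euler('z',.187).apply(s["eef_pos"]-[564.6,170.3,18]); print('local',d)
im=r.grab_frame("side"); cv2.imwrite("pics/side2.png",cv2.resize(im[90:240,240:440,::-1],None,fx=4,fy=4,interpolation=cv2.INTER_CUBIC))
im=r.grab_frame("scene"); cv2.imwrite("pics/scene2.png",cv2.resize(im[200:390,250:450,::-1],None,fx=3,fy=3,interpolation=cv2.INTER_CUBIC))
```

```text
[631.48127861 158.56605742  83.11430411] [ 4.28935687 -2.19170146  2.26967457]
local [67.89677777  0.90465711 65.11430411]
```

View pics/side2.png

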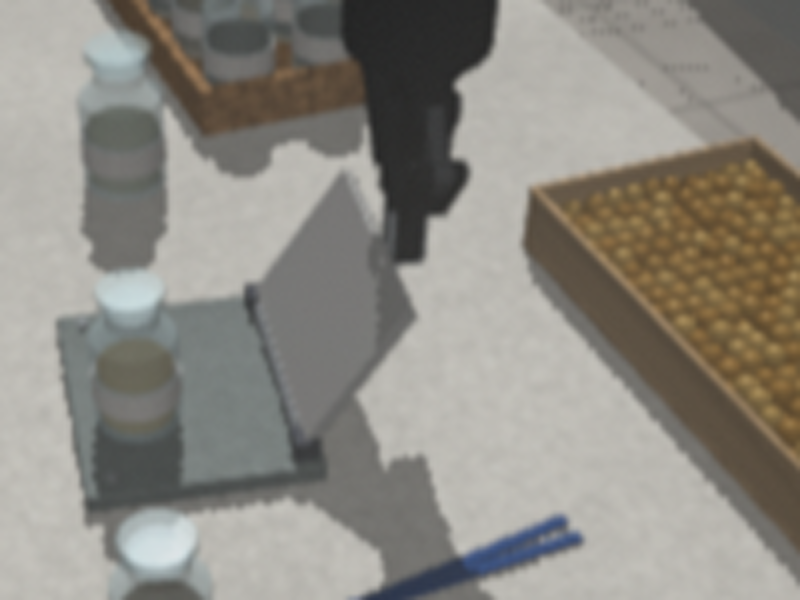

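View pics/scene2.png

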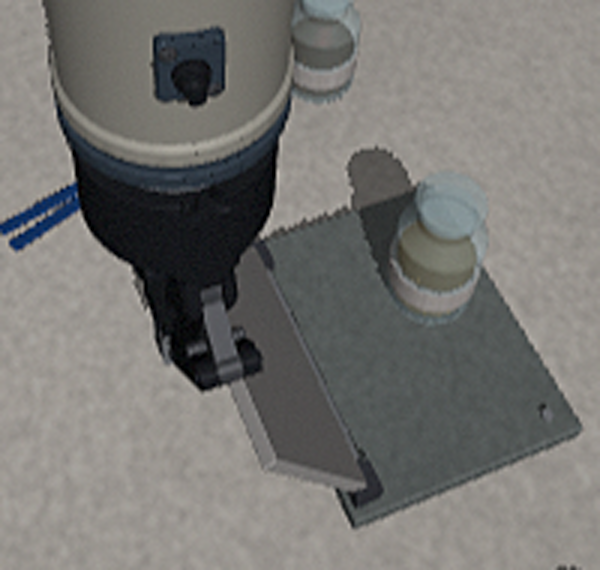

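Request:
jog_arm(
  increments="0.5 0 -0.15 0 0 0 -1;0.6 0 -0.15 0 0 0 -1;0.6 0 -0.15 0 0 0 -1;0.6 0 -0.15 0 0 0 -1;0.6 0 -0.1 0 0 0 -1;0.5 0 -0.1 0 0 0 -1;0.3 0 0 0 0 0 -1;0 0 0 0 0 0 -1",
)

```text
clock: 5.85
eef_pos: [593.0, 165.9, 90.1]
tcp_rot: [-3.141, -0.001, 2.949]
contact_force: [2.2, -0.0, 1.2]
opening: 0.002
```

Request:
jog_arm(
  increments="0.3 0 -0.1 0 0 0 -1;0.3 0 0 0 0 0 -1;0.2 0 0 0 0 0 -1;0.2 0 0 0 0 0 -1;0 0 0 0 0 0 -1;0 0 0 0 0 0 -1;0 0 0 0 0 0 -1;0 0 0 0 0 0 -1",
)

```text
clock: 6.65
eef_pos: [583.5, 167.7, 91.0]
tcp_rot: [-3.141, -0.001, 2.949]
contact_force: [0.6, -0.5, 0.8]
opening: 0.0
```

Run:
```python
from rig import r
from h import *
s=r.sense(); print(s["eef_pos"],s["contact_force"])
d=R.from_euler('z',.187).apply(s["eef_pos"]-[564.6,170.3,18]); print('local',d)
im=r.grab_frame("side"); cv2.imwrite("pics/side3.png",cv2.resize(im[125:225,240:360,::-1],None,fx=6,fy=6,interpolation=cv2.INTER_CUBIC))
im=r.grab_frame("scene"); cv2.imwrite("pics/scene3.png",cv2.resize(im[240:390,285:455,::-1],None,fx=4,fy=4,interpolation=cv2.INTER_CUBIC))
```

```text
[583.52385855 167.69879962  91.04222963] [ 0.57332423 -0.54183599  0.75511196]
local [19.07754188  0.96232102 73.04222963]
```

View pics/side3.png

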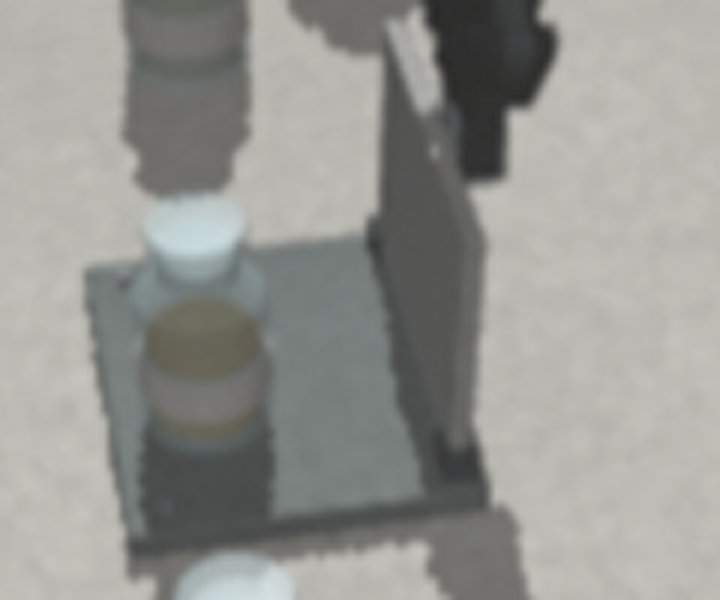

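View pics/scene3.png

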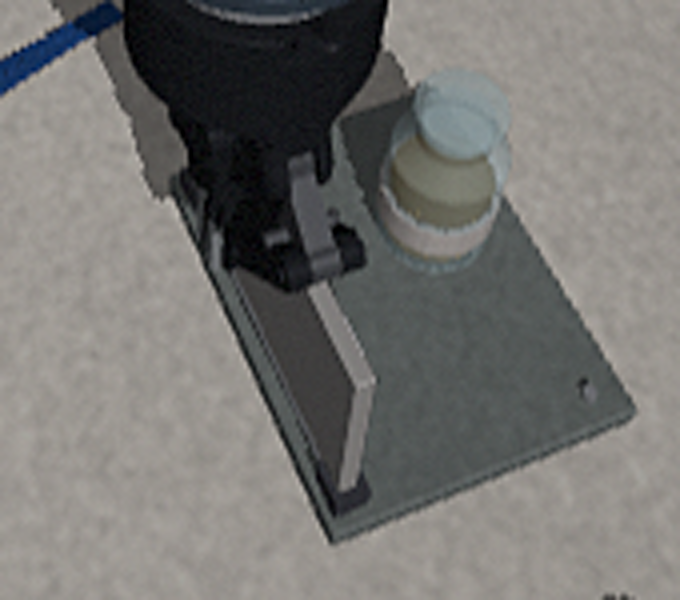

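```bash
cat > fit.py <<'E'
from rig import r
from h import *
cs,cd=r.camera_info("scene"),r.camera_info("side")
S=lambda u,v:(285+(u+.5)/4-.5,240+(v+.5)/4-.5); D=lambda u,v:(240+(u+.5)/6-.5,125+(v+.5)/6-.5)
slab=[(cs,S(634,409),('s',-120,80)),(cs,S(330,531),('s',10,80)),(cd,D(86,270),('s',-120,80)),(cd,D(131,541),('s',-120,-80)),(cd,D(487,487),('s',10,-80))]
pan0=[(cs,S(222,458),('p',97,-4,70)),(cs,S(78,112),('p',97,-4,-70)),(cs,S(208,465),('p',97,4,70)),(cs,S(68,118),('p',97,4,-70)),
(cd,D(520,50),('p',97,-4,70)),(cd,D(612,265),('p',97,-4,-70)),(cd,D(625,268),('p',97,4,-70))]
def fit(pan):
    # joint fit: pose, q0 at start, q now
    def res(p):
        o=[]
        for obs,q in ((slab,0),(pan0,p[3]),(pan,p[4])):
            for c,uv,k in obs:
                L=panel(q,*k[1:]) if k[0]=='p' else [k[1],k[2],-6]
                o.append(proj(c,T(p,L))[0]-uv)
        return np.array(o).ravel()
    s=least_squares(res,[564.6,170.3,-.187,.606,.05],loss='soft_l1')
    sd=np.sqrt(np.diag(np.linalg.inv(s.jac.T@s.jac)))
    print(s.x.round(4),'sd/px',sd.round(3)); print(res(s.x).reshape(-1,2)[-len(pan):].round(1))
    for q in(0,.05):
        print(q,[(proj(c,T(s.x,panel(q,*k[1:])))[0]-uv).round(1).tolist() for c,uv,k in pan])
E
python3 - <<'E'
from fit import *
fit([(cs,S(355,387),('p',97,4,70)),(cs,S(375,378),('p',97,-4,70)),(cd,D(387,22),('p',97,-4,70)),(cd,D(468,240),('p',97,-4,-70)),(cd,D(484,240),('p',97,4,-70))])
E
```

```text
[ 5.645296e+02  1.704327e+02 -1.884000e-01  6.067000e-01  4.680000e-02] sd/px [1.136 0.579 0.006 0.015 0.014]
[[-0.3 -0.2]
 [ 0.4 -0.2]
 [-0.  -0.5]
 [-0.3  0.2]
 [ 1.  -0.1]]
0 [[3.0, -1.5], [3.6, -1.4], [-2.0, -0.3], [-2.6, 0.5], [-1.3, 0.1]]
0.05 [[-0.5, -0.1], [0.2, -0.1], [0.1, -0.5], [-0.1, 0.2], [1.1, -0.1]]
```

Request:
jog_arm(
  increments="0.15 0 0 0 0 0 -1;0.15 0 0 0 0 0 -1;0.1 0 0 0 0 0 -1;0.05 0 0 0 0 0 -1;0 0 0 0 0 0 -1;0 0 0 0 0 0 -1;0 0 0 0 0 0 -1;0 0 0 0 0 0 -1",
)

```text
clock: 7.55
eef_pos: [579.5, 168.6, 91.3]
tcp_rot: [-3.142, -0.0, 2.949]
contact_force: [1.7, -2.6, 0.3]
opening: -0.001
```

Run:
```python
from rig import r
from h import *
s=r.sense(); print(s["eef_pos"],s["contact_force"])
d=R.from_euler('z',.187).apply(s["eef_pos"]-[564.6,170.3,18]); print('local',d)
im=r.grab_frame("side"); cv2.imwrite("pics/side4.png",cv2.resize(im[125:225,240:360,::-1],None,fx=6,fy=6,interpolation=cv2.INTER_CUBIC))
im=r.grab_frame("scene"); cv2.imwrite("pics/scene4.png",cv2.resize(im[240:390,285:455,::-1],None,fx=4,fy=4,interpolation=cv2.INTER_CUBIC))
```

```text
[579.50158354 168.56752584  91.30195466] [ 1.65441082 -2.60761742  0.2590867 ]
local [14.96388298  1.06811287 73.30195466]
```

View pics/side4.png

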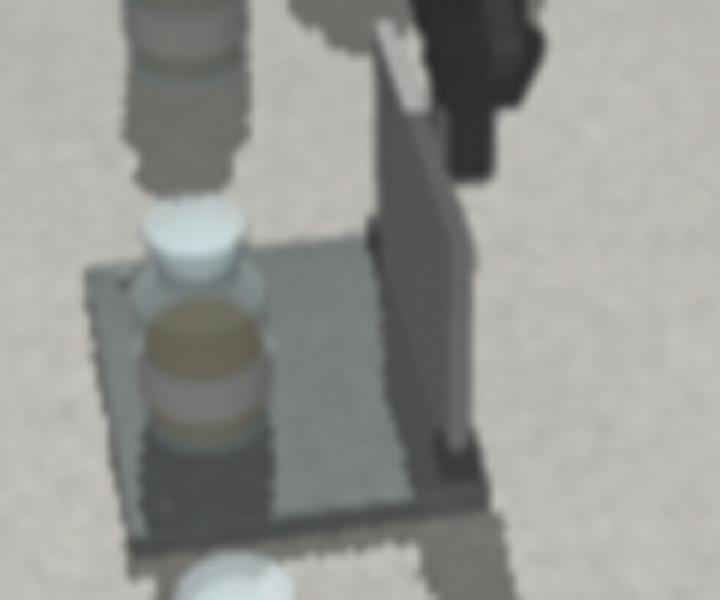

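View pics/scene4.png

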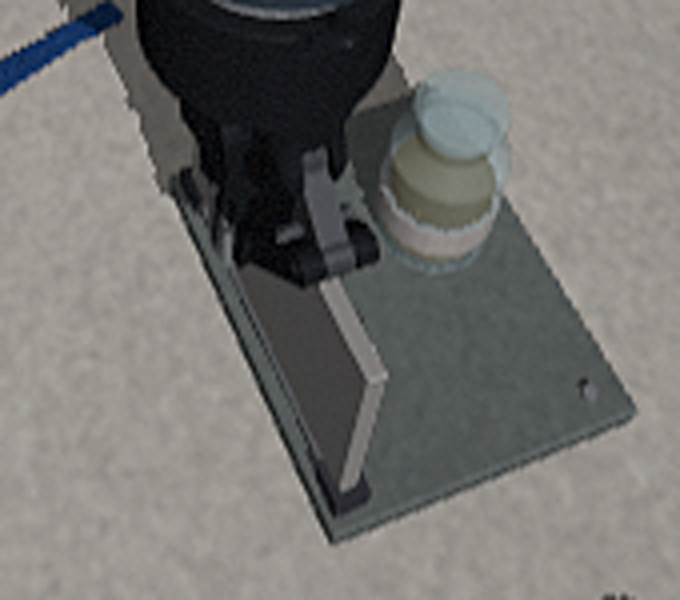

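Request:
jog_arm(
  increments="-0.3 0 0 0 0 0 -1;-0.8 0 0 0 0 0 -1;-1.5 0 0 0 0 0 -1;-2 0 0 0 0 0 -1;-2 0 0 0 0 0 -1;-1.5 0 0 0 0 0 -1;-1 0 0 0 0 0 -1;-0.5 0 0 0 0 0 -1",
)

```text
clock: 8.45
eef_pos: [674.4, 150.0, 91.0]
tcp_rot: [3.142, -0.0, 2.948]
contact_force: [-0.5, 0.3, 1.6]
opening: -0.005
```

Request:
jog_arm(
  increments="0 0 -1 0 0 0 -1;0 0 -2 0 0 0 -1;0 0 -3 0 0 0 -1;0 0 -3 0 0 0 -1;0 0 -3 0 0 0 -1;0 0 -3 0 0 0 -1;0 0 -2 0 0 0 -1;0 0 -1 0 0 0 -1",
)

```text
clock: 9.25
eef_pos: [673.9, 150.6, 274.5]
tcp_rot: [3.14, 0.003, 2.949]
contact_force: [-0.5, -0.1, -0.7]
opening: 0.004
```

Run:
```python
from rig import r
from h import *
im=r.grab_frame("side"); cv2.imwrite("pics/side5.png",cv2.resize(im[125:225,240:360,::-1],None,fx=6,fy=6,interpolation=cv2.INTER_CUBIC))
im=r.grab_frame("scene"); cv2.imwrite("pics/scene5.png",cv2.resize(im[240:390,285:455,::-1],None,fx=4,fy=4,interpolation=cv2.INTER_CUBIC)); cv2.imwrite("pics/scene5f.png",im[:,:,::-1])
```

```text
(no output)
```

View pics/side5.png

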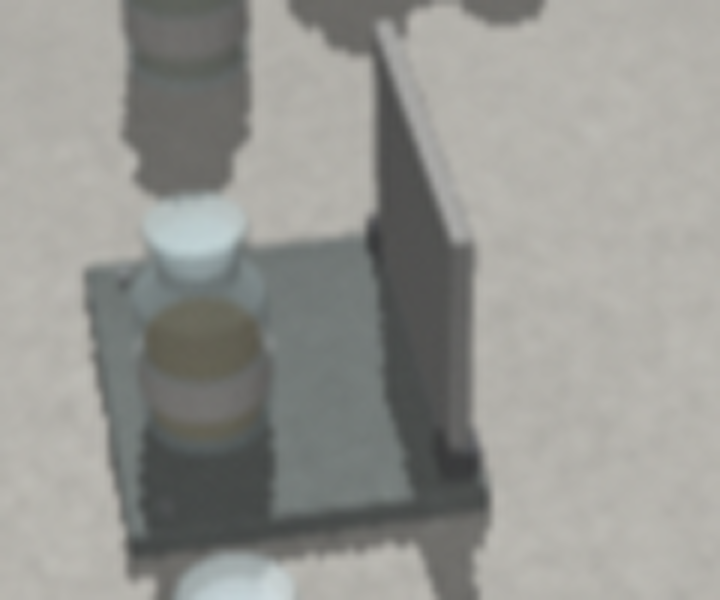

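View pics/scene5.png

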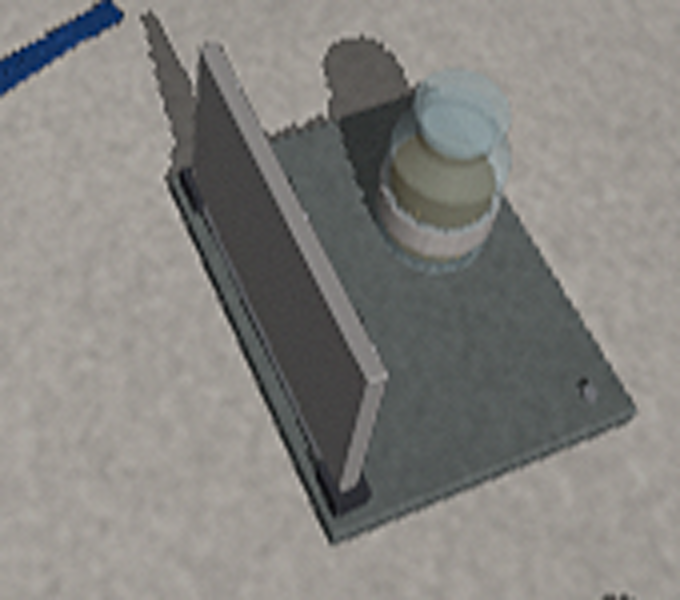

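View pics/scene5f.png

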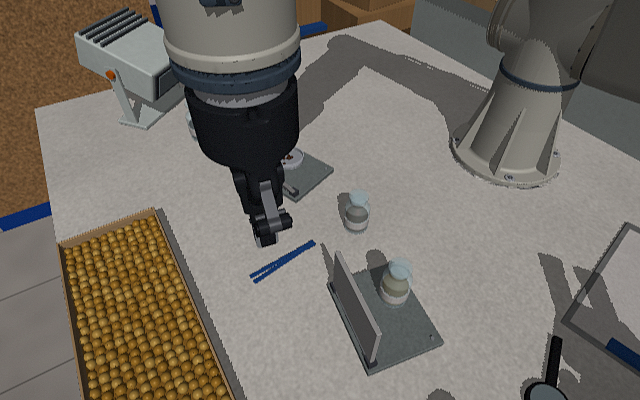

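Run:
```python
from fit import *
fit([(cs,S(365,385),('p',97,4,70)),(cs,S(386,374),('p',97,-4,70)),(cs,S(203,50),('p',97,4,-70)),(cs,S(221,47),('p',97,-4,-70)),(cd,D(377,25),('p',97,-4,70)),(cd,D(452,242),('p',97,-4,-70)),(cd,D(471,242),('p',97,4,-70))])
# vertical-edge check independent of fit: tops vs hinge
```

```text
[ 5.645173e+02  1.709192e+02 -1.924000e-01  6.075000e-01  3.500000e-03] sd/px [1.146 0.597 0.006 0.015 0.014]
[[ 0.3 -0.5]
 [ 0.7  0. ]
 [-1.  -1.7]
 [-0.6 -2.5]
 [-0.2 -0.9]
 [ 0.   0.1]
 [ 0.8 -0.4]]
0 [[0.5, -0.6], [0.9, -0.0], [-0.8, -1.8], [-0.4, -2.5], [-0.3, -0.9], [-0.1, 0.1], [0.7, -0.4]]
0.05 [[-3.0, 0.8], [-2.5, 1.2], [-3.8, -0.7], [-3.3, -1.7], [1.8, -1.1], [2.3, -0.2], [3.1, -0.5]]
```

Run:
```python
from rig import r
from h import *
a=cv2.imread("pics/side0.png"); b=r.grab_frame("side")[:,:,::-1]
d=cv2.absdiff(a,b).max(2)
print('dish stand changed px',(d[240:400,280:445]>25).sum(),'jar',(d[155:205,258:290]>25).sum())
r.sign_off(); print(r.sense()["clock"])
```

```text
dish stand changed px 1710 jar 0
the job is handed in; nothing more can be done
the job is handed in; nothing more can be done
```

I folded the jar stand's panel up to upright by pushing its back with the closed fingers. I then backed off, raised the gripper clear and handed the job in at about 9.4 s of the 29 s allowed.

- **Panel:** after release, a fit to corners in both cameras put the lean at about 0.004 rad, with an uncertainty of roughly 0.02 rad. It started at about 0.61 rad.
- **Jar:** no pixels changed in the jar region of the side camera between the start and the end, so it has not moved.
- **Forces:** the highest contact force I read was about 5 N.
- **Other stand (check disagreed):** a pixel comparison of the dish stand's region in the side camera showed 1,710 changed pixels. I did not resolve this before handing in, because the comparison and the hand-in were in the same script. The cause may be that the arm's shadow lay over that panel at the start and had since moved, but I did not check this. By the measured positions, the tool never came near that stand, and I saw no unexplained contact force. In the final scene view the gripper partly hides that stand, so I have no direct measurement that its panel is unchanged.

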